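Inspect a valve-block gasket seam with a loupe

ROBOT

A 6-joint arm with a two-finger parallel gripper is mounted at the origin on the work surface. World frame = base frame: x ahead of the robot, y to its left, z up, the work surface at z = 0. Lengths are in m, angles in rad, forces in N, time in s.
With the tool pointing down it reaches from about 0.375 to 0.975 m from the base axis. Payload 3.8 kg.
Tool frame: the origin (TCP) lies midway between the tips of the shut fingers; the grasp point (between the pads) lies 19 mm behind it; z points along the fingers, y is the direction in which the jaws open and shut (so a half turn about z gives the same grasp; the last joint's range is limited). The gripper opens to 85 mm and grips with 20 to 120 N. Pads are 22 mm wide; open, the fingers measure 114 mm over their backs; the gripper's body (76 mm by 85 mm) begins 54 mm behind the grasp point. The pads swing forward as they close: fully open they stand 13 mm farther back than shut.
Start: joints at [-1.272, 0.264, 1.604, -0, 1.274, -0.037], TCP at [0.222, -0.637, 0.231] pointing down, gripper open.
Joint ranges: [-2.63, 2.63], [-0.94, 2.18], [0.31, 2.57], [-1.31, 4.45], [0, 2.66], [-2.55, 2.55]. Speed limits (rad/s): [2.57, 2.57, 3.14, 3.14, 3.14, 3.14].

INTERFACE

Orientations are given as a rotation vector (axis times angle).
In Python, from workcell import bot gives the robot as it stands. The module is installed in compiled form; this text tells all that it offers.
- The arm moves only by the tool move_arm, never from a script. Its argument "steps" is a list of rows, each a list of 5 numbers: the shift along the tool's x, y, z in mm, then the turn about the tool's z in degrees, then the opening in per cent of the stroke, from 0 (shut) to 100 (fully open). In form: [[tx, ty, tz, turn, claw], ...]. A call has 1 to 20 rows; each row is the pose to reach, as a shift and turn from the pose commanded when the call began, along the tool's axes at that moment; what a row does not reach only later rows make up. A row lasts 1/10 s, in which the tool goes at most 50 mm and 8.59 degrees, less where a joint would pass 70% of its speed; a pose out of reach is approached as far as the arm can. A call with a gripper value outside its range is refused whole. The fingers move at their own pace and stop on an object; "newtons" is the grip in N (left out, the last holds). Time passes only in rows, so rows that repeat a pose let the fingers close. It gives the time, the measured TCP pose, the force and the opening at its end, in the units of the state.
- bot.read_state(): the state, without advancing time (a new reading comes with each control period).
- bot.read_camera(name): name is "scene" or "top" or "wrist"; returns a dict with "pixels" (384x512x3 uint8, red, green, blue), "depth" (384x512 float32, m along the optical axis (not along the pixel's ray), 0 where there is no reading), "fovy" (degrees; the focal length in pixels is half the picture's height over the tangent of half this angle, whatever the lens; pixels are square), "cx", "cy" (the principal point, pixels), "xyz" and "attitude" of the camera in the world. Camera axes: x right, y up, looking along -z (the intrinsics and any distortion apply to the point x, -y, -z); pixel columns grow to the right and rows downward; lengths in m; the calibration is good to about 2 mm. A picture is of the moment at which its call begins.
- bot.finish_job(): hands the job in, once; it reports no verdict.
The state is a dict: "time": time; "q": joint angles; "joint_vel": joint speeds; "joint_torque": joint torques, N m; "tool_pos": TCP position; "tcp_rot": TCP orientation; "wrist_force": force on the tool from outside, world axes, zero at the start; "torque": the same for the moment, N m; "width": opening from 0.0 (shut) to 1.0 (fully open).
Only numpy, scipy, OpenCV 4.12 (cv2) and the standard library are available. Lean on these libraries where they do the work, as an engineer would, in place of code of your own. Each camera call takes 0.05 s, during which the arm holds its last target.

TASK

Pick up the loupe by its upright grip and check the valve block's black gasket seam through it: bring the lens level over the green dot at the focal height shown by the yellow collar on the post (lens ring level with the collar), then move it slowly, about 2 to 3 cm a second, along the L-shaped seam round the bend to the red dot, keeping it level and at that height. Finish while still holding the loupe in the gripper, steady and level at the focal height over the red dot; do not put it down or let go. Do not bump the block, post or collar with the loupe, and leave the jar, the can and the wrench where they are.

Things in the scene. Friction and masses are not known exactly. Their poses are not given: they have to be found in the camera images.
- loupe_grip (a point): Centre (half-way up) of the loupe's black upright grip, a block 26 mm along the loupe's x, 16 mm across its y (close the fingers along y) and 60 mm tall. The loupe stands upright on a flat blue mat 4 mm thick fixed to the bench; grip centre 34 mm above the bench. Axes: x horizontal from the grip to the lens, z up. The whole loupe is one rigid piece of about 0.12 kg, balanced about 20 mm from the grip centre towards the lens.
- loupe_lens (a point): Centre of the loupe's glass lens, in a steel ring of 60 mm outer diameter, 10 mm thick, this point half-way up it. It lies 85 mm along the loupe's x from the grip centre and 25 mm lower; a flat 12 mm wide steel arm joins ring and grip. z is the lens axis, upright when the lens is level. Nothing of the loupe hangs below the ring's underside.
- block: Fixed grey-painted valve block 190 x 190 x 35 mm, bright cover plate on top. Origin: centre of its underside on the bench. Axes parallel to its sides, z up. The black gasket seam (7 mm wide) on its top is an L with its bend at x -45, y -45 mm: one leg runs 90 mm in +y, the other 90 mm in +x, in the block's frame. Low brass fittings on its +x side, reaching 45 mm out. A thin upright gauge post (8 mm diameter) stands at x +78, y +78 mm, its top 145 mm above the bench.
- collar: Yellow collar, 24 mm diameter, 10 mm tall, fixed on the gauge post; origin at its centre. Its height differs from run to run (50 to 90 mm above the block's top).
- focus_mark (a point): Centre of the yellow collar: the focal height. The lens centre is to be at this height above the bench.
- start_dot_top (a point): Top of the green dot (18 mm diameter disc, 2 mm thick, fixed) on one end of the seam, where the check starts. It may be at either end.
- end_dot_top (a point): Top of the red dot (same size, fixed) on the other end of the seam, where the check finishes.
- seam_a (a point): The seam end at the end of the +y leg, on the block's top.
- seam_a_mid (a point): Middle of the +y leg of the seam, on the block's top.
- seam_bend (a point): The seam's bend (right-angled corner), on the block's top.
- seam_b_mid (a point): Middle of the +x leg of the seam, on the block's top.
- seam_b (a point): The seam end at the end of the +x leg, on the block's top.
- jar: Bystander: loose amber jar, 36 mm diameter, 50 mm tall; origin at the centre of its underside. To be left alone.
- can: Bystander: loose metal can, 44 mm diameter, 40 mm tall; origin at the centre of its underside. To be left alone.
- wrench: Bystander: loose steel wrench, 140 mm long, lying along its x; origin on its underside at mid-length. To be left alone.
Mind the look-alikes: they are no part of the job. Of the things that look like the part that bears loupe_grip, the middle-sized one is meant.

How it is judged:
On the way, in this order (a step that is already met when the one before it is completed fails the run):
1. the held lens is level at the focal height over the green dot, moving slowly (horizontal distance between loupe_lens and start_dot_top below 0.012 m and z of loupe_lens in the frame of focus_mark between -0.007 and 0.007 m and angle between loupe_lens's own z axis and vertical below 0.12 rad and linear speed of loupe below 0.06 m/s and contact force between the fingers and loupe above 0.5 N), for 0.15 s.
2. it passes slowly over the middle of the first leg, level and at the focal height (((horizontal distance between start_dot_top and seam_a below 0.02 m and horizontal distance between loupe_lens and seam_a_mid below 0.012 m and z of loupe_lens in the frame of focus_mark between -0.007 and 0.007 m and angle between loupe_lens's own z axis and vertical below 0.12 rad and linear speed of loupe below 0.06 m/s and contact force between the fingers and loupe above 0.5 N) or (horizontal distance between start_dot_top and seam_b below 0.02 m and horizontal distance between loupe_lens and seam_b_mid below 0.012 m and z of loupe_lens in the frame of focus_mark between -0.007 and 0.007 m and angle between loupe_lens's own z axis and vertical below 0.12 rad and linear speed of loupe below 0.06 m/s and contact force between the fingers and loupe above 0.5 N))), for 0.15 s.
3. it passes slowly over the bend, level and at the focal height (horizontal distance between loupe_lens and seam_bend below 0.012 m and z of loupe_lens in the frame of focus_mark between -0.007 and 0.007 m and angle between loupe_lens's own z axis and vertical below 0.12 rad and linear speed of loupe below 0.06 m/s and contact force between the fingers and loupe above 0.5 N), for 0.15 s.
4. it passes slowly over the middle of the second leg, level and at the focal height (((horizontal distance between start_dot_top and seam_a below 0.02 m and horizontal distance between loupe_lens and seam_b_mid below 0.012 m and z of loupe_lens in the frame of focus_mark between -0.007 and 0.007 m and angle between loupe_lens's own z axis and vertical below 0.12 rad and linear speed of loupe below 0.06 m/s and contact force between the fingers and loupe above 0.5 N) or (horizontal distance between start_dot_top and seam_b below 0.02 m and horizontal distance between loupe_lens and seam_a_mid below 0.012 m and z of loupe_lens in the frame of focus_mark between -0.007 and 0.007 m and angle between loupe_lens's own z axis and vertical below 0.12 rad and linear speed of loupe below 0.06 m/s and contact force between the fingers and loupe above 0.5 N))), for 0.15 s.
5. it arrives slowly over the red dot, level and at the focal height (horizontal distance between loupe_lens and end_dot_top below 0.012 m and z of loupe_lens in the frame of focus_mark between -0.007 and 0.007 m and angle between loupe_lens's own z axis and vertical below 0.12 rad and linear speed of loupe below 0.06 m/s and contact force between the fingers and loupe above 0.5 N), for 0.15 s.
At the end, for the whole second after the job is handed in: Loupe still held in the fingers, touching nothing else; lens centre within 12 mm (horizontally) of the red dot, within 7 mm of the collar height, level within 7 degrees, slower than 20 mm/s. The seam was passed in order, green dot to red dot, within the same tolerances, below 60 mm/s (horizontal distance between loupe_lens and end_dot_top below 0.012 m and z of loupe_lens in the frame of focus_mark between -0.007 and 0.007 m and angle between loupe_lens's own z axis and vertical below 0.12 rad and linear speed of loupe below 0.02 m/s and contact force between the fingers and loupe above 0.5 N and contact force between loupe and block below 0.2 N and contact force between loupe and collar below 0.2 N); the arm keeps its last pose, push and grip.
It fails at once if the amber jar is displaced by more than 20 mm (distance of jar from where it was at the start of the episode above 0.02 m).
It fails at once if the metal can is displaced by more than 20 mm (distance of can from where it was at the start of the episode above 0.02 m).
It fails at once if the wrench is displaced by more than 20 mm (distance of wrench from where it was at the start of the episode above 0.02 m).
It fails at once if the loupe hits the block with more than 3 N (contact force between loupe and block above 3 N).
It fails at once if the loupe hits the collar with more than 3 N (contact force between loupe and collar above 3 N).
It also fails if it takes over 58 s, if anything falls off the work surface, if the arm or the gripper's body presses on something with over 40 N, if the wrist force passes 120 N, or if a joint passes its speed limit or range.

## Working session

There is one attempt and no reset: what is moved stays moved. The work goes in short steps, Python scripts to look and compute and a tool call to move; the robot and the scene stay as the last step left them, time stands still between calls to the robot, and variables do not carry over. Pictures are saved under pics/ and viewed, and the job is handed in when it is done.

Besides the shell and the picture viewer there is one more tool, called as name([rows], argument=value, ...), one row to a line, values as JSON. move_arm: Moves the arm, as the interface text tells. Its arguments: {"type":"object","properties":{"steps":{"type":"array","items":{"type":"array","items":{"type":"number"}}},"newtons":{"type":"number"}},"required":["steps"]}

```bash
mkdir -p pics; cat > h.py <<'E'
import numpy as np, cv2
from scipy.spatial.transform import Rotation as R
from workcell import bot
def cam(n):
    c=bot.read_camera(n); np.savez(f'{n}.npz',**{k:np.asarray(v) for k,v in c.items()}); return c
def load(n): return dict(np.load(f'{n}.npz',allow_pickle=True))
def rot(a):
    a=np.asarray(a,float)
    if a.shape==(3,3): return a
    if a.shape==(3,): return R.from_rotvec(a).as_matrix()
    raise Exception(a)
def foc(c): return 192/np.tan(np.radians(float(c['fovy']))/2)
def cloud(c):
    f=foc(c);d=c['depth'];v,u=np.mgrid[:384,:512]
    p=np.stack([(u-c['cx'])/f*d,-(v-c['cy'])/f*d,-d],-1)
    return p@rot(c['attitude']).T+c['xyz']
def proj(c,P):
    p=(np.atleast_2d(P)-c['xyz'])@rot(c['attitude']); f=foc(c)
    return np.c_[c['cx']+f*p[:,0]/-p[:,2], c['cy']-f*p[:,1]/-p[:,2]]
def save(c,name,box=None,s=1):
    im=c['pixels'][...,::-1]
    if box: u0,v0,u1,v1=box; im=im[v0:v1,u0:u1]
    cv2.imwrite(f'pics/{name}.png',cv2.resize(im,None,fx=s,fy=s,interpolation=cv2.INTER_CUBIC))
E
python3 - <<'E'
from h import *
print(bot.read_state())
for n in ['scene','top','wrist']:
    c=cam(n); save(c,n+'0',s=1.5); print(n,{k:v for k,v in c.items() if k not in('pixels','depth')})
E
```

```text
{'time': 0.0, 'q': array([-1.27188923e+00,  2.64751786e-01,  1.60537742e+00, -3.89911313e-05,
        1.27368485e+00, -3.68964436e-02]), 'joint_vel': array([ 0.0001358 , -0.00096164, -0.00158214, -0.00046318, -0.00036071,
       -0.00088177]), 'joint_torque': array([-1.83046774e-03, -5.15118599e+01, -3.67313468e+01, -1.51506310e-04,
        1.30131273e-02,  1.53954187e-05]), 'tool_pos': array([ 0.22220514, -0.63660647,  0.22996109]), 'tcp_rot': array([-3.09524462e+00, -5.24654584e-01,  5.13501879e-04]), 'wrist_force': array([ 0.16466725, -0.41562092,  0.16070677]), 'torque': array([0.03222495, 0.00810239, 0.01549148]), 'width': 1.0001788476679032}
scene {'fovy': 53.729395705196154, 'cx': 255.13414986220704, 'cy': 197.27570221403982, 'xyz': array([1.06677463, 0.27745579, 0.86767104]), 'attitude': array([0.40067314, 0.76008835, 2.10203421])}
top {'fovy': 52.60029565357801, 'cx': 257.39977187841373, 'cy': 195.48792927704935, 'xyz': array([ 0.35262613, -0.09290701,  1.06220057]), 'attitude': array([ 0.16942263, -0.1603136 , -1.49968768])}
wrist {'fovy': 61.09749487792643, 'cx': 257.2367544924765, 'cy': 193.41857313066987, 'xyz': array([ 0.30111802, -0.61013237,  0.37316071]), 'attitude': array([-0.28203754,  0.20157916, -1.22337644])}
```

View pics/scene0.png

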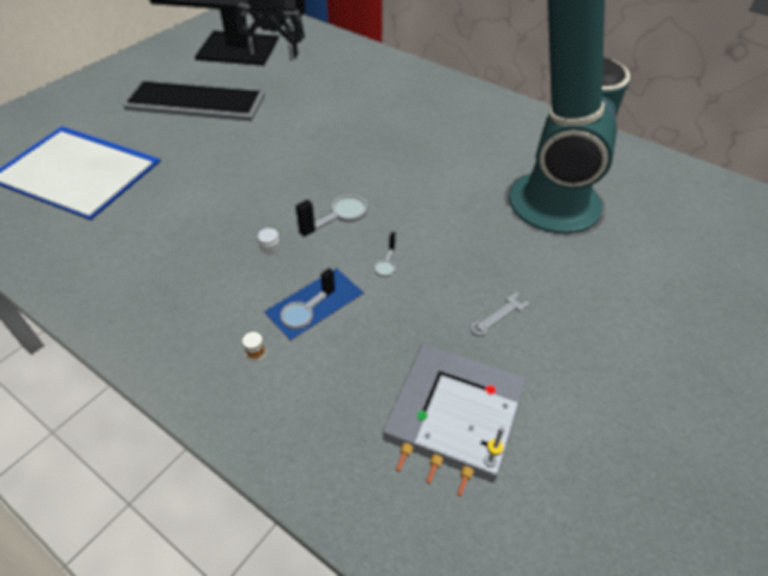

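View pics/top0.png

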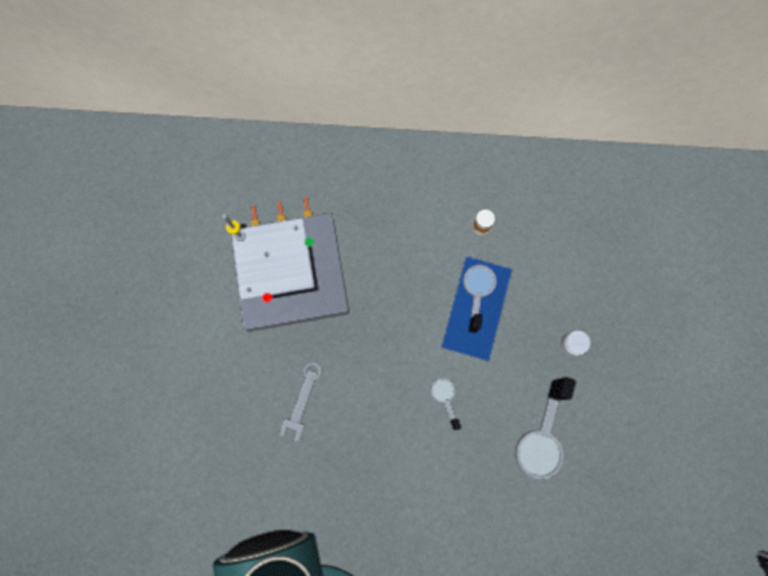

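View pics/wrist0.png

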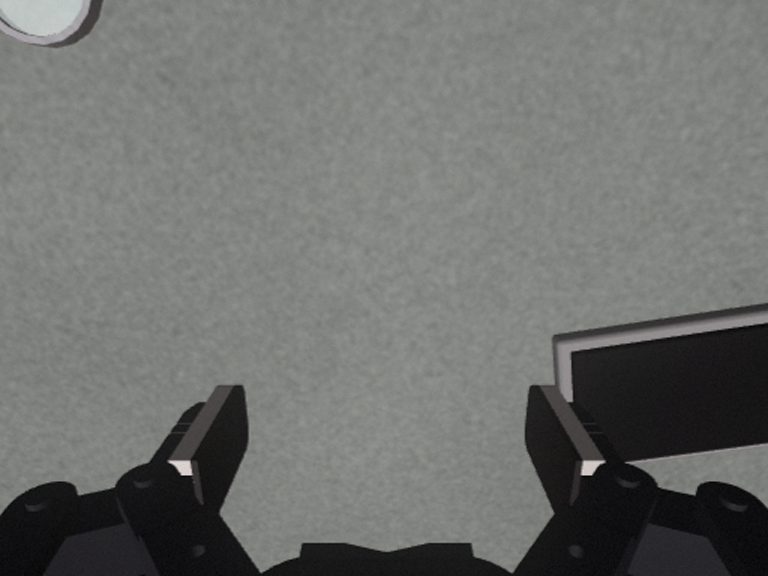

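The loupe candidates in top0.png, at 1.5x pixels, are:
- **Middle-sized, on the blue mat:** grip (476,323). This matches the description, so I choose it.
- **Large:** grip (562,388).
- **Small:** grip (455,424).

Next I take a close crop to check the choice, and measure.

```bash
python3 - <<'E'
from h import *
c=load('top'); save(c,'topcrop',(280,160,400,330),4)
cv2.imwrite('pics/topblock.png',cv2.resize(c['pixels'][...,::-1][125:225,140:240],None,fx=6,fy=6,interpolation=cv2.INTER_CUBIC))
for n in ['top','scene']:
    c=load(n); P=cloud(c); im=c['pixels'].astype(int); r,g,b=im[...,0],im[...,1],im[...,2]
    hsv=cv2.cvtColor(c['pixels'],cv2.COLOR_RGB2HSV).astype(int); H,S,V=hsv[...,0],hsv[...,1],hsv[...,2]
    ok=(c['depth']>0)&(P[...,0]>.2)&(P[...,0]<.95)&(abs(P[...,1])<.6)&(P[...,2]<.3)
    for nm,m in dict(green=(H>45)&(H<75)&(S>150),red=((H<6)|(H>174))&(S>180)&(V>100),yellow=(H>22)&(H<34)&(S>180),blue=(H>105)&(H<120)&(S>140),black=(V<45)).items():
        k,l,st,ce=cv2.connectedComponentsWithStats((m&ok).astype(np.uint8))
        for i in range(1,k):
            if st[i,4]>8:
                q=P[l==i]; print(n,nm,ce[i].round(1),st[i,4],np.median(q,0).round(4),'mean',q.mean(0).round(4),'zr',q[:,2].min().round(3),q[:,2].max().round(3))
    print(n,'table z', np.median(P[...,2][ok&(abs(P[...,2])<.01)]))
E
```

```text
top green [205.8 161. ] 22 [0.6611 0.0681 0.0371] mean [0.6605 0.0683 0.0367] zr 0.033 0.041
top red [177.8 197.9] 22 [0.5519 0.1336 0.0373] mean [0.5521 0.134  0.0373] zr 0.035 0.041
top yellow [155.7 151.9] 39 [0.6605 0.1928 0.0893] mean [0.6608 0.1936 0.0894] zr 0.085 0.095
top blue [317.2 210.3] 1433 [ 0.5426 -0.2458  0.0036] mean [ 0.5493 -0.2468  0.0043] zr -0.003 0.064
top black [316.5 215.1] 62 [ 0.5254 -0.2378  0.0615] mean [ 0.5261 -0.238   0.0559] zr 0.022 0.067
top black [374.2 258.9] 188 [ 0.4214 -0.3843  0.0785] mean [ 0.4218 -0.3861  0.0656] zr 0.013 0.087
top black [303.2 282.4] 22 [ 0.3527 -0.2112  0.043 ] mean [ 0.352  -0.2117  0.0421] zr 0.029 0.047
top black [190.6 354.9] 27 [0.2008 0.0263 0.2615] mean [0.2008 0.0262 0.261 ] zr 0.251 0.271
top black [508.8 374.8] 41 [ 0.2089 -0.5812  0.2728] mean [ 0.208 -0.576  0.279] zr 0.253 0.299
top table z -0.00041934061447490567
scene green [280.8 276.5] 19 [0.6632 0.0702 0.037 ] mean [0.6627 0.0705 0.0371] zr 0.035 0.04
scene red [326.7 259.4] 18 [0.5533 0.137  0.0371] mean [0.5534 0.1367 0.0372] zr 0.035 0.04
scene yellow [328.9 298.6] 39 [0.6705 0.1992 0.09  ] mean [0.6701 0.1985 0.0901] zr 0.087 0.093
scene blue [212.1 200.2] 789 [ 0.5523 -0.2301  0.0038] mean [ 0.5594 -0.2398  0.005 ] zr -0.002 0.065
scene black [195.1  27.5] 45 [ 0.2124 -0.5812  0.2921] mean [ 0.2122 -0.5819  0.2876] zr 0.26 0.299
scene black [370.  105.6] 125 [0.2014 0.0322 0.2537] mean [0.2017 0.0318 0.2532] zr 0.225 0.282
scene black [203.2 145. ] 191 [ 0.4323 -0.3811  0.0542] mean [ 0.4318 -0.3824  0.0518] zr 0.008 0.084
scene black [261. 160.] 23 [ 0.3605 -0.2073  0.033 ] mean [ 0.36   -0.2074  0.0331] zr 0.018 0.045
scene black [218.1 187.4] 91 [ 0.5386 -0.2316  0.0475] mean [ 0.5373 -0.233   0.0454] zr 0.014 0.066
scene table z -0.00010652879514982949
```

View pics/topcrop.png

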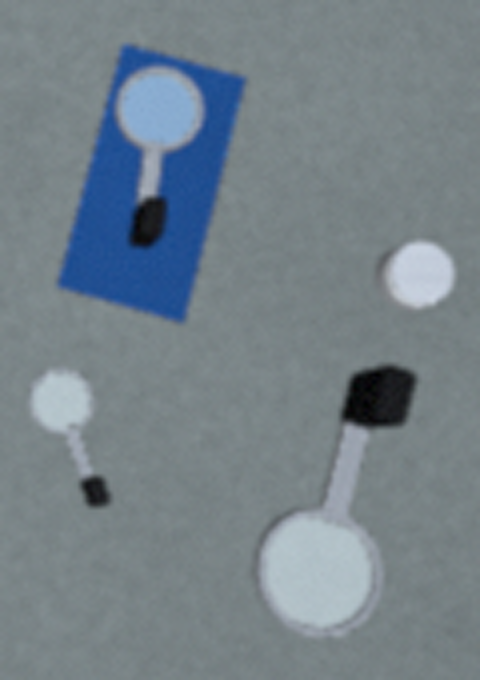

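View pics/topblock.png

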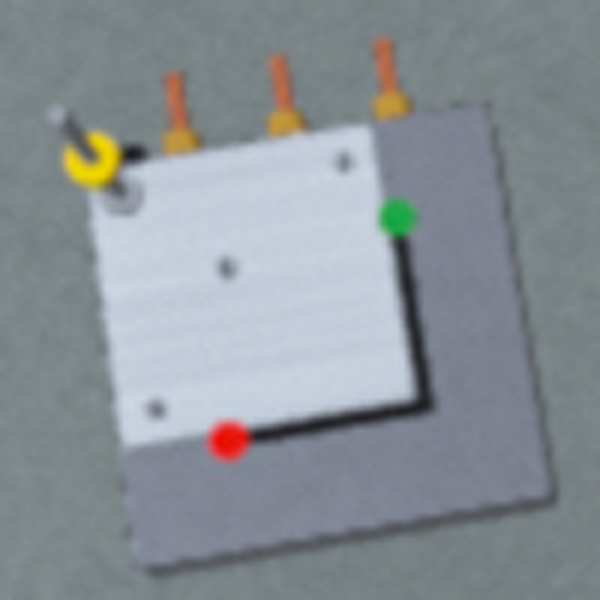

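```bash
cat >> h.py <<'E'
def atz(c,u,v,z):
    f=foc(c); d=np.array([(u-float(c['cx']))/f,-(v-float(c['cy']))/f,-1])@rot(c['attitude']).T
    o=np.asarray(c['xyz'],float); return o+d*(z-o[2])/d[2]
def goal(pos,yaw,st=None):
    """rows in tool frame mm/deg from state; yaw = world yaw of tool x (deg)"""
    st=st or bot.read_state(); M=R.from_rotvec(st['tcp_rot']).as_matrix()
    y=np.degrees(np.arctan2(M[1,0],M[0,0])); d=M.T@(np.asarray(pos)-st['tool_pos'])*1000
    t=-(yaw-y) ; t=(t+180)%360-180
    print('t',st['time'],'yaw now',y.round(2),'shift',d.round(1),'turn',round(t,2),'tilt',np.degrees(np.arccos(-M[2,2])).round(2))
E
python3 - <<'E'
from h import *
t=load('top'); s=load('scene')
print('lens top',atz(t,319.7,187,.011),'lens scene',atz(s,197,210,.011))
for c,n in((t,'t'),(s,'s')):
    P=cloud(c); m=(P[...,2]>.008)&(P[...,2]<.02)&(abs(P[...,0]-.6)<.06)&(abs(P[...,1]+.24)<.06)
    q=P[m]; print(n,m.sum(),q.mean(0),q.min(0),q.max(0))
    for nm,ctr in(('jar',None),):
        m=(P[...,2]>.03)&(P[...,2]<.06)&(P[...,0]>.4)&(P[...,0]<.95)&(P[...,1]<-.27)&(P[...,1]>-.4)
        k,l,stt,ce=cv2.connectedComponentsWithStats(m.astype(np.uint8))
        for i in range(1,k):
            if stt[i,4]>8: print(n,ce[i],stt[i,4],P[l==i].mean(0))
    m=(P[...,2]>.045)&(P[...,2]<.08)&(abs(P[...,0]-.53)<.04)&(abs(P[...,1]+.235)<.04)
    q=P[m]; print('griptop',m.sum(),q.mean(0),np.percentile(q[:,2],[50,90,98]))
goal([.45,-.235,.23],0)
E
```

```text
lens top [ 0.61372773 -0.25066653  0.011     ] lens scene [ 0.61780189 -0.2470198   0.011     ]
t 398 [ 0.60654161 -0.24928453  0.01166459] [ 0.54006892 -0.2935579   0.00800364] [ 0.65920522 -0.20122232  0.01766491]
t [370.69230769 259.32692308] 52 [ 0.42152352 -0.38315401  0.04527548]
griptop 73 [ 0.52848987 -0.24001842  0.06125274] [0.06318954 0.06615286 0.06664821]
s 339 [ 0.60593852 -0.24429004  0.01150666] [ 0.540724   -0.27497265  0.00801344] [ 0.64733387 -0.21605854  0.01965224]
s [203.88888889 146.48888889] 90 [ 0.43056266 -0.38143139  0.04554649]
griptop 70 [ 0.53454266 -0.23486267  0.05864695] [0.06165216 0.06423634 0.06492207]
t 0.15 yaw now 19.24 shift [ 347.4 -304.2    0.8] turn 19.24 tilt 0.1
```

```bash
python3 - <<'E'
from h import *
goal([.49,-.235,.23],-8)
E
```

```text
t 0.15 yaw now 19.24 shift [ 385.2 -291.1    0.8] turn 27.24 tilt 0.1
```

move_arm([
  [30, -22, 0, 2, 100],
  [65, -49, 0, 5, 100],
  [100, -76, 0, 8, 100],
  [135, -102, 0, 10, 100],
  [170, -129, 0, 12, 100],
  [205, -155, 0, 15, 100],
  [240, -182, 0, 18, 100],
  [275, -208, 0, 20, 100],
  [310, -235, 0, 22, 100],
  [340, -257, 0, 24, 100],
  [365, -276, 0, 26, 100],
  [380, -287, 0, 27, 100],
  [385, -291, 0, 27, 100],
  [385, -291, 0, 27, 100],
  [385, -291, 0, 27, 100],
])

```text
time: 1.65
tool_pos: [0.4896, -0.2363, 0.2311]
tcp_rot: [3.134, -0.212, -0.001]
wrist_force: [0.2, 0.1, -1.0]
width: 0.998
```

```bash
python3 - <<'E'
from h import *
goal([.49,-.235,.23],-8)
c=cam('wrist'); save(c,'w1',s=1.5)
E
```

```text
t 1.65 yaw now -7.76 shift [ 0.3 -1.3  1.1] turn 0.24 tilt 0.04
```

View pics/w1.png

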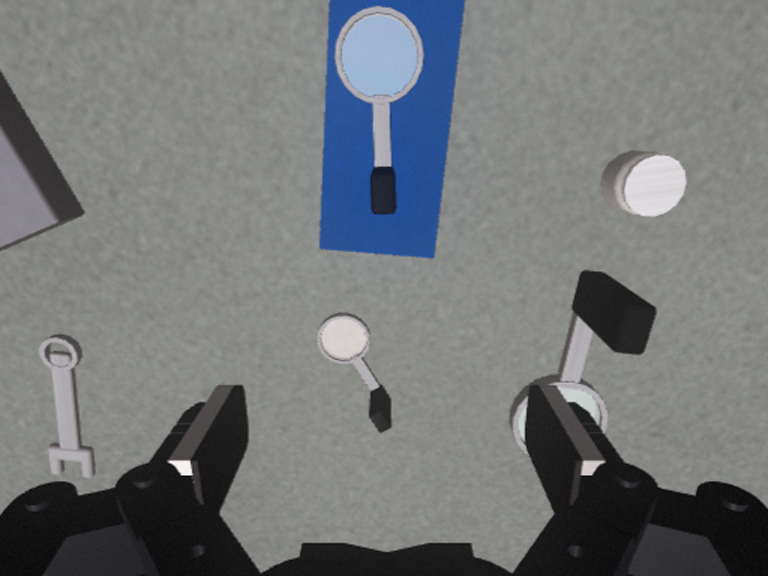

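```bash
cat > fit.py <<'E'
from h import *
def loupe(c,dbg=True):
    P=cloud(c); V=c['pixels'].max(-1); 
    m=(P[...,2]>.045)&(P[...,2]<.075)&(V<70)&(abs(P[...,0]-.53)<.06)&(abs(P[...,1]+.235)<.06)
    q=P[m]; zt=np.percentile(q[:,2],90); top=m&(P[...,2]>zt-.006)
    q=P[top]; r=cv2.minAreaRect((q[:,:2]*1e4).astype(np.float32)); print('grip top',top.sum(),'ztop',zt,'rect ctr',np.array(r[0])/1e4,'size mm',np.array(r[1])/10,r[2])
    m2=(P[...,2]>.009)&(P[...,2]<.022)&(np.hypot(P[...,0]-.613,P[...,1]+.249)<.042)
    q2=P[m2][:,:2]; hull=cv2.convexHull((q2*1e4).astype(np.float32)); (cc,rr)=cv2.minEnclosingCircle(hull); 
    e=cv2.fitEllipse(hull); print('lens n',m2.sum(),q2.mean(0),'circ',np.array(cc)/1e4,rr/10,'ell',np.array(e[0])/1e4,np.array(e[1])/20, 'z',np.median(P[m2][:,2]))
    g=np.array(r[0])/1e4; L=np.array(e[0])/1e4; d=L-g
    print('dist',np.hypot(*d),'yaw',np.degrees(np.arctan2(d[1],d[0])))
    return g,L
if __name__=='__main__':
    c=load('wrist'); loupe(c); P=cloud(c); print('table z',np.median(P[...,2][(abs(P[...,2])<.01)]))
    print(c['xyz'],c['attitude'])
E
python3 fit.py
```

```text
grip top 434 ztop 0.06513165915034097 rect ctr [ 0.5324353  -0.24047319] size mm [15.1569519  25.33110046] 82.80636596679688
lens n 3189 [ 0.61527514 -0.24927449] circ [ 0.60878081 -0.24812344] 37.681732177734375 ell [ 0.60984741 -0.24910457] [29.32563782 38.0024231 ] z 0.01201182145219537
dist 0.07789181768134013 yaw -6.362143656122198
table z 0.00048704150469874863
[ 0.57228048 -0.24771686  0.37413212] [-0.24305841  0.2766168  -1.68966142]
```

```bash
python3 - <<'E'
from h import *
goal([.532,-.240,.231],-6.5)
goal([.532,-.240,.017],-6.5)
E
```

```text
t 1.7 yaw now -7.8 shift [42.6 -2.3  0.1] turn -1.3 tilt 0.03
t 1.7 yaw now -7.8 shift [ 42.7  -2.4 214.1] turn -1.3 tilt 0.03
```

move_arm([
  [20, -1, 0, -0.6, 100],
  [36, -2, 10, -1.3, 100],
  [42.6, -2.3, 30, -1.3, 100],
  [42.6, -2.3, 55, -1.3, 100],
  [42.6, -2.3, 80, -1.3, 100],
  [42.6, -2.3, 105, -1.3, 100],
  [42.6, -2.3, 120, -1.3, 100],
  [42.6, -2.3, 125, -1.3, 100],
  [42.6, -2.3, 125, -1.3, 100],
  [42.6, -2.3, 125, -1.3, 100],
])

```text
time: 2.7
tool_pos: [0.5334, -0.2399, 0.1076]
tcp_rot: [3.136, -0.178, 0.003]
wrist_force: [0.3, 0.3, -0.1]
width: 0.998
```

```bash
python3 - <<'E'
from h import *
goal([.532,-.240,.017],-6.5)
c=cam('wrist'); save(c,'w2',s=1.5)
from fit import loupe; loupe(c)
P=cloud(c); top=(P[...,2]>.058)&(P[...,2]<.07)&(c['pixels'].max(-1)<70)&(abs(P[...,0]-.53)<.03)&(abs(P[...,1]+.24)<.03)
M=R.from_rotvec(bot.read_state()['tcp_rot']).as_matrix(); q=(P[top]-bot.read_state()['tool_pos'])@M; print(len(q),q.min(0),q.max(0))
E
```

```text
t 2.7 yaw now -6.48 shift [-1.5  0.2 90.6] turn 0.02 tilt 0.12
grip top 920 ztop 0.06490191668271361 rect ctr [ 0.53273892 -0.24034722] size mm [15.13153992 25.46990967] 84.9729232788086
lens n 6494 [ 0.615439   -0.24913215] circ [ 0.60883447 -0.24815913] 37.71513061523437 ell [ 0.61005005 -0.24824314] [29.32755737 38.09356995] z 0.011918374961700437
dist 0.07771329908342486 yaw -5.8314995538489685
931 [-0.01374385 -0.00728475  0.04168596] [0.01185022 0.00789462 0.04982829]
```

View pics/w2.png

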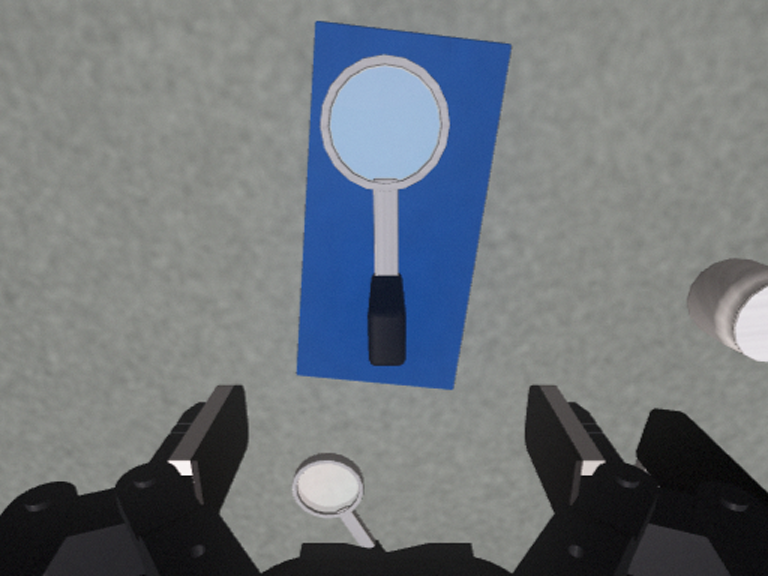

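The chosen loupe (grip at (387,320), lens at (385,123)) is centred between the open fingers and aligned. I descend and grip.

move_arm([
  [-1, 0, 20, 0, 100],
  [-1, 0, 45, 0, 100],
  [-1, 0, 68, 0, 100],
  [-1, 0, 82, 0, 100],
  [-1, 0, 90, 0, 100],
  [-1, 0, 90, 0, 100],
  [-1, 0, 90, 0, 100],
  [-1, 0, 90, 0, 60],
  [-1, 0, 90, 0, 35],
  [-1, 0, 90, 0, 20],
  [-1, 0, 90, 0, 10],
  [-1, 0, 90, 0, 5],
  [-1, 0, 90, 0, 5],
  [-1, 0, 90, 0, 5],
  [-1, 0, 90, 0, 5],
], newtons=60)

```text
time: 4.25
tool_pos: [0.5318, -0.2392, 0.0166]
tcp_rot: [3.136, -0.177, 0.001]
wrist_force: [0.5, 0.7, 2.8]
width: 0.181
```

```bash
python3 - <<'E'
from h import *
goal([.532,-.240,.017],-6.5); print(bot.read_state()['width'],bot.read_state()['wrist_force'])
E
```

```text
t 4.25 yaw now -6.46 shift [ 0.3  0.8 -0.4] turn 0.04 tilt 0.03
0.18115120565486245 [0.46140136 0.70245414 2.78734731]
```

move_arm([
  [0, 0, -3, 0, 5],
  [0, 0, -10, 0, 5],
  [0, 0, -20, 0, 5],
  [0, 0, -35, 0, 5],
  [0, 0, -55, 0, 5],
  [0, 0, -75, 0, 5],
  [0, 0, -95, 0, 5],
  [0, 0, -115, 0, 5],
  [0, 0, -130, 0, 5],
  [0, 0, -138, 0, 5],
  [0, 0, -140, 0, 5],
  [0, 0, -140, 0, 5],
  [0, 0, -140, 0, 5],
])

```text
time: 5.55
tool_pos: [0.5308, -0.2387, 0.1551]
tcp_rot: [-3.136, 0.177, 0.003]
wrist_force: [-0.4, 0.7, -1.5]
width: 0.182
```

```bash
python3 - <<'E'
from h import *
goal([.532,-.240,.157],-6.5); s=bot.read_state();print(s['width'],s['wrist_force'])
c=cam('wrist'); save(c,'w3',s=1.5)
M=R.from_rotvec(s['tcp_rot']).as_matrix()
q=(cloud(c)-s['tool_pos'])@M
m=(c['depth']>0)&(c['depth']<.25)&(q[...,0]>.035)&(q[...,0]<.13)&(abs(q[...,1])<.05)
k=q[m]; print(len(k),k.min(0),k.max(0),np.median(k,0))
r=k[k[:,0]>.056+.002]
A=np.c_[r[:,:2],np.ones(len(r))]; zz=r[:,2]; keep=abs(zz-np.median(zz))<.01
co=np.linalg.lstsq(A[keep],zz[keep],rcond=None)[0]; print('plane',co, 'z at lens',co@[.085,0,1])
print('y range',r[:,1].min(),r[:,1].max())
E
```

```text
t 5.55 yaw now -6.46 shift [ 1.4  1.2 -1.9] turn 0.04 tilt 0.12
0.181930638838421 [-0.44016114  0.74881488 -1.53880295]
17535 [ 0.03506376 -0.02937815 -0.00018293] [0.1149367  0.03023098 0.00770465] [0.08584164 0.00021651 0.00464867]
plane [-0.00717059 -0.00153326  0.00497344] z at lens 0.0043639386878630846
y range -0.02937815045578971 0.03023098067803979
```

View pics/w3.png

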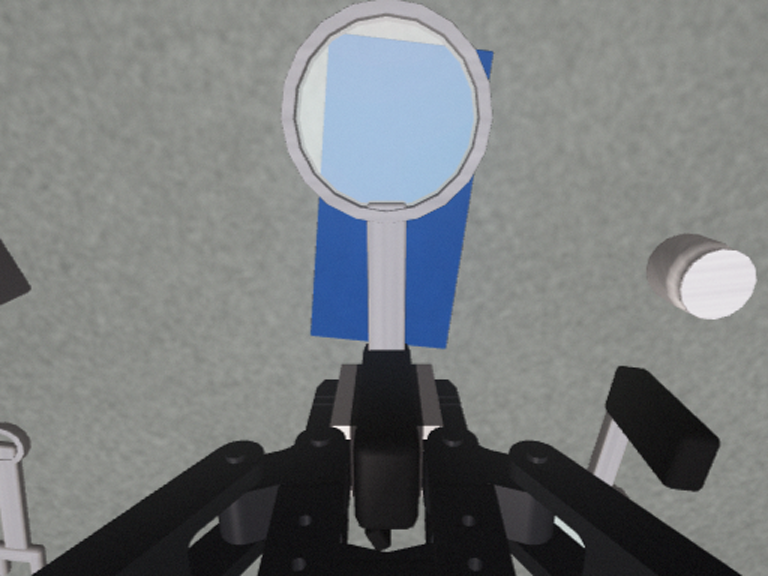

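```bash
python3 - <<'E'
from h import *
s=bot.read_state(); c=load('wrist'); M=R.from_rotvec(s['tcp_rot']).as_matrix()
Rc=M.T@rot(c['attitude']); tc=M.T@(c['xyz']-s['tool_pos']); np.savez('hand.npz',Rc=Rc,tc=tc)
print('cam in tool',tc,'look',-Rc[:,2])
pts=np.array([[.662,.0695,.037],[.5525,.1355,.037],[.667,.196,.089],[.667,.196,.143],[.575,.048,.035]])
yaw0=lambda y:R.from_euler('z',y,degrees=True).as_matrix()@np.diag([1,-1,-1.])
for pos,y in [((.6,-.02,.157),-6.5),((.58,.0,.2),-6.5),((.62,.0,.2),20),((.58,.02,.2),14),((.64,.0,.2),14),((.64,.03,.2),14),((.7,.0,.2),14),((.65,.01,.18),45),((.7,.03,.2),45)]:
    T=yaw0(y); cc=dict(c); cc['xyz']=np.array(pos)+T@tc; cc['attitude']=T@Rc
    print(pos,y,proj(cc,pts).round(0).astype(int).tolist())
E
```

```text
cam in tool [ 0.08346992  0.00023447 -0.14325782] look [-3.18961204e-01  6.97124391e-04  9.47767516e-01]
(0.6, -0.02, 0.157) -6.5 [[136, 126], [93, 255], [-82, 151], [-189, 172], [184, 222]]
(0.58, 0.0, 0.2) -6.5 [[170, 95], [127, 215], [-13, 111], [-83, 118], [209, 184]]
(0.62, 0.0, 0.2) 20 [[201, 107], [105, 191], [21, 43], [-46, 31], [197, 199]]
(0.58, 0.02, 0.2) 14 [[225, 74], [135, 173], [42, 18], [-21, -1], [228, 172]]
(0.64, 0.0, 0.2) 14 [[190, 135], [108, 224], [12, 98], [-53, 101], [196, 222]]
(0.64, 0.03, 0.2) 14 [[222, 143], [137, 230], [53, 108], [-1, 114], [225, 229]]
(0.7, 0.0, 0.2) 14 [[180, 194], [102, 273], [11, 173], [-48, 194], [186, 271]]
(0.65, 0.01, 0.18) 45 [[218, 124], [81, 159], [65, -18], [0, -52], [172, 206]]
(0.7, 0.03, 0.2) 45 [[200, 173], [78, 203], [64, 69], [11, 64], [161, 243]]
```

```bash
python3 - <<'E'
from h import *
goal([.64,.01,.21],14)
E
```

```text
t 5.6 yaw now -6.46 shift [  80.5 -259.4  -55. ] turn -20.46 tilt 0.14
```

move_arm([
  [3, -8, -5, -1, 5],
  [9, -26, -15, -2, 5],
  [17, -50, -28, -4, 5],
  [25, -76, -42, -6, 5],
  [33, -104, -55, -8, 5],
  [42, -132, -55, -10, 5],
  [50, -160, -55, -12, 5],
  [59, -188, -55, -15, 5],
  [67, -214, -55, -17, 5],
  [73, -236, -55, -19, 5],
  [78, -250, -55, -20, 5],
  [80, -258, -55, -20.5, 5],
  [80, -260, -55, -20.5, 5],
  [80, -260, -55, -20.5, 5],
  [80, -260, -55, -20.5, 5],
])

```text
time: 7.1
tool_pos: [0.64, 0.0094, 0.2112]
tcp_rot: [3.118, 0.382, -0.001]
wrist_force: [0.4, -0.5, -2.0]
width: 0.181
```

```bash
python3 - <<'E'
from h import *
goal([.64,.01,.21],14)
for n in('wrist','top','scene'): c=cam(n); save(c,n+'4',s=1.5)
E
```

```text
t 7.1 yaw now 13.98 shift [ 0.2 -0.6  1.2] turn -0.02 tilt 0.03
```

View pics/wrist4.png

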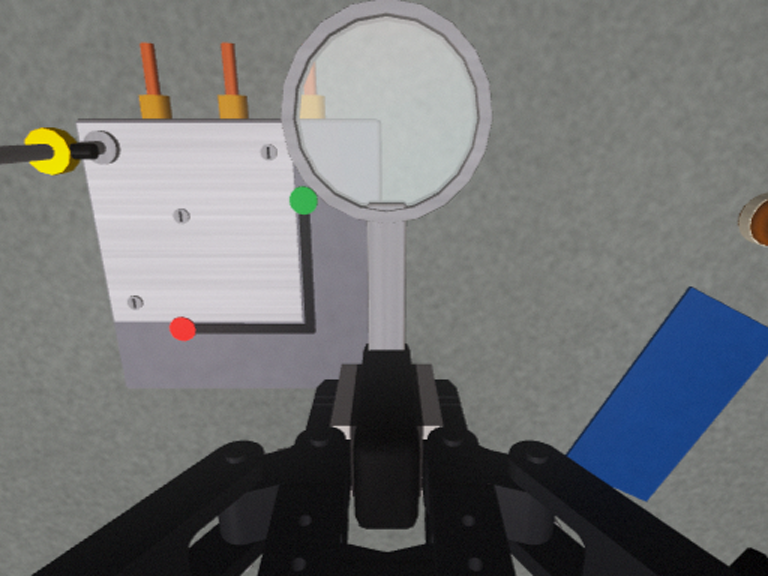

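View pics/scene4.png

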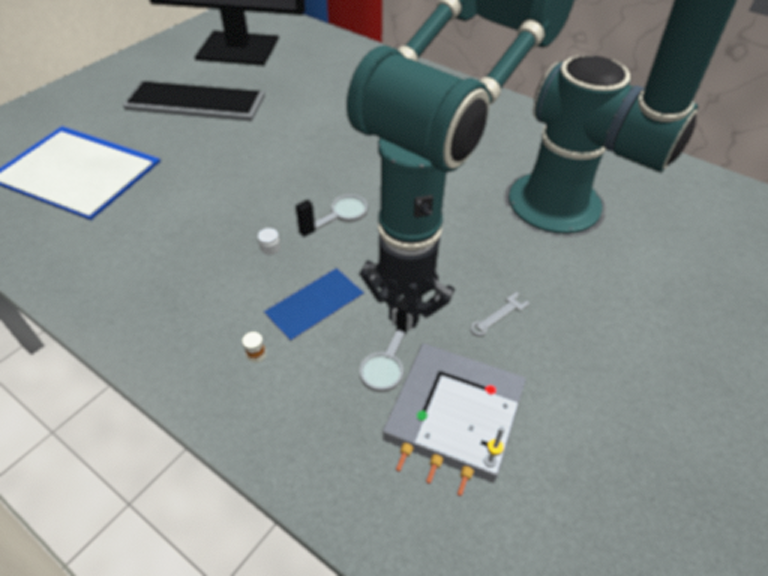

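```bash
python3 - <<'E'
from h import *
c=load('wrist'); P=cloud(c)
hsv=cv2.cvtColor(c['pixels'],cv2.COLOR_RGB2HSV).astype(int); H,S,V=hsv[...,0],hsv[...,1],hsv[...,2]
ok=c['depth']>0
def comp(m,area=60):
    k,l,st,ce=cv2.connectedComponentsWithStats((m&ok).astype(np.uint8)); 
    return [(l==i,ce[i]) for i in range(1,k) if st[i,4]>area]
for nm,m in dict(green=(H>45)&(H<75)&(S>130),red=((H<8)|(H>174))&(S>170)&(V>150)).items():
    for mm,ce in comp(m):
        q=P[mm]; print(nm,ce,mm.sum(),np.median(q,0).round(4),q.mean(0).round(4))
for mm,ce in comp((H>20)&(H<35)&(S>150)&(V>60),200):
    q=P[mm]; print('yellow',ce,mm.sum(),q.mean(0).round(4)); 
    h,e=np.histogram(q[:,2],bins=np.arange(.07,.11,.002)); print(list(zip(e.round(3),h)))
    er=cv2.erode(mm.astype(np.uint8),np.ones((3,3)))>0
    q=P[er]; print('brightness/z', np.percentile(q[:,2],[5,25,50,75,95]))
    qt=q[q[:,2]>np.percentile(q[:,2],60)]; print('xy hull of top',(qt.min(0)+qt.max(0))/2,qt.max(0)-qt.min(0))
m=ok&(P[...,2]>.03)&(P[...,2]<.04)&(P[...,0]>.5)&(P[...,0]<.72)&(P[...,1]>.03)&(P[...,1]<.22)&(S<60)
q=P[m]; print('block top z',np.median(q[:,2]),len(q)); hull=cv2.minAreaRect((q[:,:2]*1e4).astype(np.float32)); print(hull)
s=P[ok&(P[...,2]>.03)&(P[...,2]<.04)&(V<60)&(P[...,0]>.5)&(P[...,0]<.72)&(P[...,1]>.03)&(P[...,1]<.16)]
b=s[np.argmax(0)]; print('seam n',len(s)); np.save('seam.npy',s)
from scipy.optimize import least_squares
E
python3 - <<'E'
import sys; sys.path.insert(0,'.')
E
python3 - <<'E'
from h import *
c=load('wrist'); s=np.array(c['pixels'][60:130,5:90,::-1]); cv2.imwrite('pics/col.png',cv2.resize(s,None,fx=7,fy=7,interpolation=cv2.INTER_NEAREST))
z=cloud(c)[...,2]
print((z[86:116:2,12:56:3]*1000).round(0).astype(int))
E
```

```text
green [201.89883268 133.30350195] 257 [0.6639 0.0694 0.0374] [0.6639 0.0696 0.0374]
red [121.31979695 218.91878173] 197 [0.5553 0.1352 0.0373] [0.555  0.1352 0.0373]
yellow [35.13843888 99.90574374] 679 [0.6672 0.1948 0.0888]
[(np.float64(0.07), np.int64(0)), (np.float64(0.072), np.int64(0)), (np.float64(0.074), np.int64(0)), (np.float64(0.076), np.int64(0)), (np.float64(0.078), np.int64(0)), (np.float64(0.08), np.int64(3)), (np.float64(0.082), np.int64(21)), (np.float64(0.084), np.int64(25)), (np.float64(0.086), np.int64(34)), (np.float64(0.088), np.int64(150)), (np.float64(0.09), np.int64(420)), (np.float64(0.092), np.int64(10)), (np.float64(0.094), np.int64(1)), (np.float64(0.096), np.int64(1)), (np.float64(0.098), np.int64(0)), (np.float64(0.1), np.int64(2)), (np.float64(0.102), np.int64(2)), (np.float64(0.104), np.int64(2)), (np.float64(0.106), np.int64(0))]
brightness/z [0.08802378 0.08983182 0.09038805 0.09093734 0.09152585]
xy hull of top [0.66681899 0.19536364 0.09187562] [0.02142029 0.02124837 0.00260786]
block top z 0.03592042641006293 26105
((6080.99853515625, 1087.768188
[... 325 characters left out ...]
3  37]
 [ -1  -1  90  89  91  91  90  91  89  91  89  88 354  -1  37]
 [  0   0 104 101  98  96  92  90  90  90  92  91  86  88  89]
 [114 111 108 105 103  99  97  93  91  91  90  91  90  89  90]
 [115 354 109 107 105  99  97  94  91  91  91  93  89  90  89]
 [117 113 110 106 105 102  98  94  91  90  92  91  90  91  90]
 [117 113 110 108 105 101  98  94  90  91  90  90  89  89  89]
 [116 113 110 354 103 100  94  91  91  91  91  91  88  84   1]
 [112   0   0  92  90  91  90  92  90  90  91  90  87  83   1]
 [  0   0   1  -1  92  92  91  90  90  91  91  91  86  82   0]
 [  0   2  -1   0  90  90  90  91  89  89  91  86  83   1   1]
 [  1  -1  -1  -1   0  90  90  91  91  90  89  84  -1   0   0]]
```

View pics/col.png

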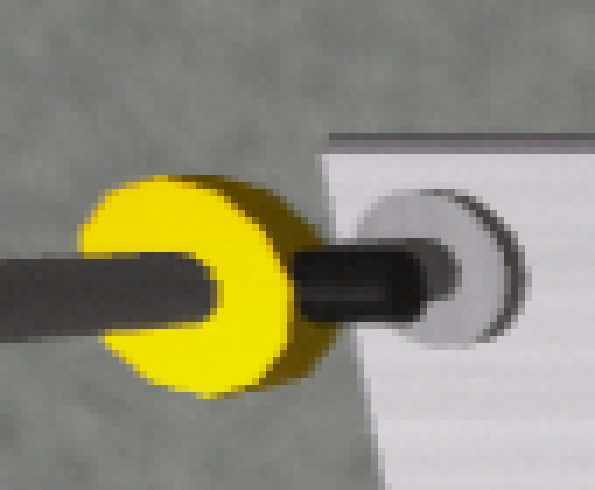

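```bash
cat >> h.py <<'E'
LT=np.array([.085,.0004,.0075])
G=np.array([.663,.0693]);Rd=np.array([.554,.135]);B=np.array([.5756,.0477])
def lens(st=None):
    st=st or bot.read_state(); M=R.from_rotvec(st['tcp_rot']).as_matrix(); return st['tool_pos']+M@LT
def lgoal(xy,z=.0857,yaw=13.9):
    T=R.from_euler('z',yaw,degrees=True).as_matrix()@np.diag([1,-1,-1.])
    print('lens now',lens().round(4)); goal(np.array([*xy,z])-T@LT,yaw)
E
python3 -c "
from h import *
lgoal(G,.13);lgoal(G)"
```

```text
lens now [0.7227 0.0296 0.2038]
t 7.25 yaw now 13.97 shift [-48.3 -53.   73.8] turn 0.07 tilt 0.01
lens now [0.7227 0.0296 0.2038]
t 7.25 yaw now 13.97 shift [-48.3 -53.1 118.1] turn 0.07 tilt 0.01
```

move_arm([
  [-3, -4, 4, 0, 5],
  [-9, -10, 12, 0, 5],
  [-16, -18, 24, 0, 5],
  [-24, -26, 38, 0, 5],
  [-32, -35, 50, 0, 5],
  [-39, -43, 60, 0, 5],
  [-44, -49, 67, 0, 5],
  [-47, -52, 71, 0, 5],
  [-48, -53, 74, 0, 5],
  [-48, -53, 74, 0, 5],
  [-48, -53, 74, 0, 5],
])

```text
time: 8.35
tool_pos: [0.5816, 0.0499, 0.1379]
tcp_rot: [3.118, 0.384, 0.002]
wrist_force: [0.3, 0.2, -0.7]
width: 0.175
```

```bash
python3 - <<'E'
from h import *
lgoal(G)
s=bot.read_state()
c=cam('wrist'); save(c,'wrist5',s=1.5); sc=cam('scene'); save(sc,'scene5',(180,180,420,360),3)
L=lens(s); print('proj lens,green',proj(c,[L,[*G,.037]]))
E
```

```text
lens now [0.6642 0.0701 0.1305]
t 8.35 yaw now 14.03 shift [-1.4  0.3 44.7] turn 0.13 tilt 0.07
proj lens,green [[256.47504651  79.61981151]
 [257.33087321  83.41484583]]
```

View pics/wrist5.png

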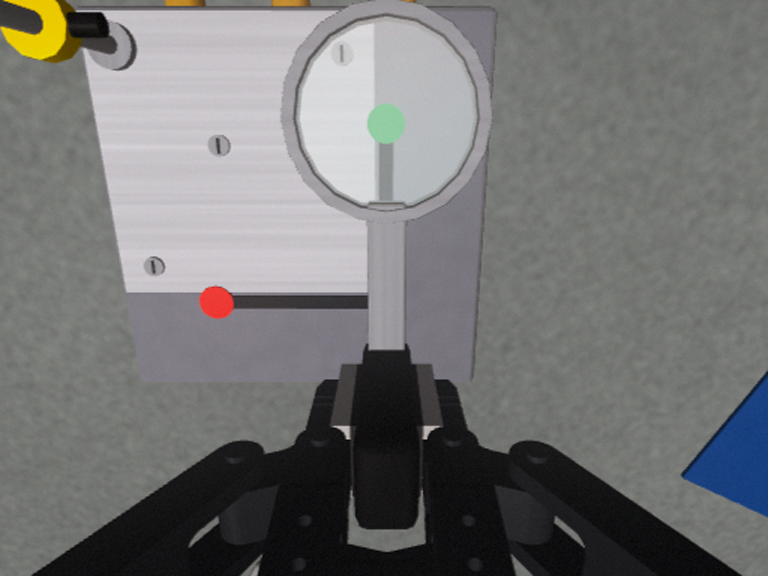

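View pics/scene5.png

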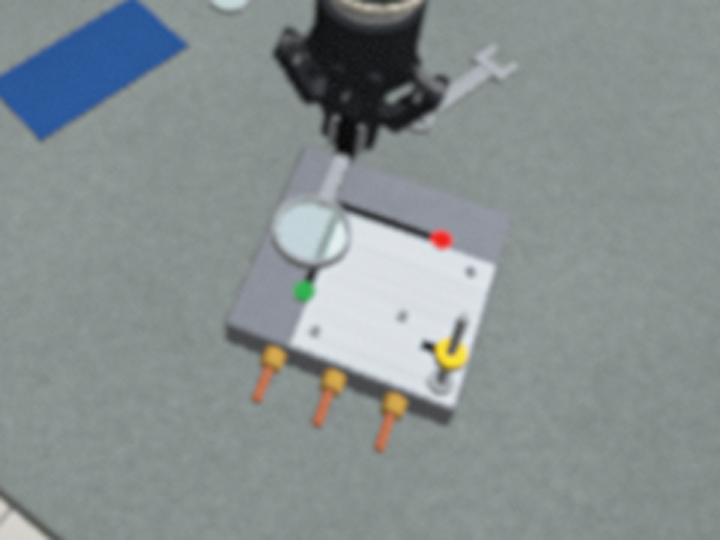

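move_arm([
  [0, 0, 4, 0, 5],
  [-0.5, 0, 10, 0, 5],
  [-0.5, 0, 17, 0, 5],
  [-0.5, 0, 24, 0, 5],
  [-0.5, 0, 31, 0, 5],
  [-0.5, 0, 37, 0, 5],
  [-0.5, 0, 41, 0, 5],
  [-0.5, 0, 43.5, 0, 5],
  [-0.5, 0, 44.5, 0, 5],
  [-0.5, 0, 44.5, 0, 5],
  [-0.5, 0, 44.5, 0, 5],
  [-0.5, 0, 44.5, 0, 5],
])

```text
time: 9.65
tool_pos: [0.5807, 0.05, 0.0932]
tcp_rot: [3.118, 0.384, 0.001]
wrist_force: [-0.7, -0.3, -0.8]
width: 0.179
```

```bash
python3 - <<'E'
from h import *
lgoal(G)
s=bot.read_state()
c=cam('wrist'); save(c,'wrist6',s=1.5); sc=cam('scene'); save(sc,'scene6',(180,180,420,360),3)
P=cloud(c); M=R.from_rotvec(s['tcp_rot']).as_matrix(); q=(P-s['tool_pos'])@M
m=(c['depth']>0)&(q[...,0]>.058)&(q[...,0]<.13)&(abs(q[...,1])<.04)&(q[...,2]<.02)
k=q[m]; co=np.linalg.lstsq(np.c_[k[:,:2],np.ones(len(k))],k[:,2],rcond=None)[0]
print('lens tool',k.min(0),k.max(0),'plane',co,'top z world',np.median(P[m][:,2]))
hsv=cv2.cvtColor(c['pixels'],cv2.COLOR_RGB2HSV).astype(int); y=(hsv[...,0]>20)&(hsv[...,0]<35)&(hsv[...,1]>150)&(hsv[...,2]>180)
print('yellow',y.sum(),np.median(P[y],0))
E
```

```text
lens now [0.6633 0.0702 0.0857]
t 9.65 yaw now 14.04 shift [-0.5  0.6 -0. ] turn 0.14 tilt 0.04
lens tool [ 0.05800814 -0.02906443 -0.00048952] [0.11466831 0.03075958 0.00778512] plane [-0.0065394  -0.00269053  0.00493531] top z world 0.08847993973765356
yellow 0 [nan nan nan]
  return _methods._mean(a, axis=axis, dtype=dtype,
  ret = um.true_divide(
```

View pics/wrist6.png

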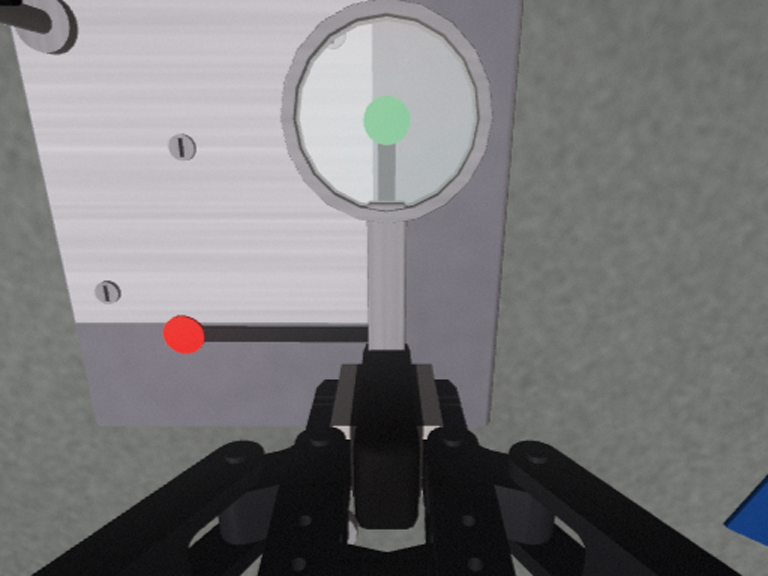

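View pics/scene6.png

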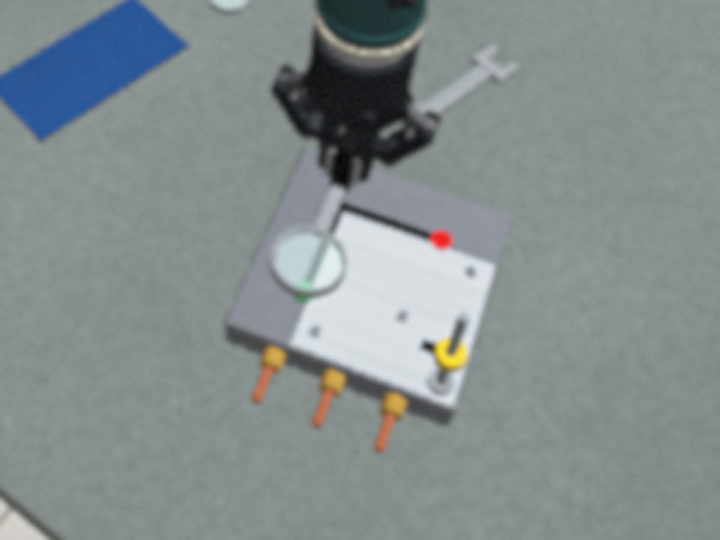

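Wrist6 shows the green dot at (387,120), centred in the lens. The glass is level and its top is at z = 0.0885, which puts the lens centre at 0.0857. I start the scan along the first leg.

move_arm([
  [-1, 0, 0, 0, 5],
  [-3, 0, 0, 0, 5],
  [-5, 0, 0, 0, 5],
  [-7.5, 0, 0, 0, 5],
  [-10, 0, 0, 0, 5],
  [-12.5, 0, 0, 0, 5],
  [-15, 0, 0, 0, 5],
  [-17.5, 0, 0, 0, 5],
  [-20, 0, 0, 0, 5],
  [-22.5, 0, 0, 0, 5],
  [-25, 0, 0, 0, 5],
  [-27.5, 0, 0, 0, 5],
  [-30, 0, 0, 0, 5],
  [-32.5, 0, 0, 0, 5],
  [-35, 0, 0, 0, 5],
  [-37.5, 0, 0, 0, 5],
  [-40, 0, 0, 0, 5],
  [-42.5, 0, 0, 0, 5],
  [-45, 0, 0, 0, 5],
  [-47, 0, 0, 0, 5],
])

```text
time: 11.75
tool_pos: [0.5346, 0.0385, 0.0928]
tcp_rot: [3.118, 0.384, -0.0]
wrist_force: [-0.4, 0.2, -0.8]
width: 0.179
```

```bash
python3 - <<'E'
from h import *
lgoal([.5763,.048],yaw=14); print(bot.read_state()['width'])
E
```

```text
lens now [0.6171 0.0587 0.0853]
t 11.75 yaw now 14.04 shift [-42.2   0.4  -0.4] turn 0.04 tilt 0.0
0.17865279497424308
```

move_arm([
  [-2, 0, 0, 0, 5],
  [-4.5, 0, 0, 0, 5],
  [-7, 0, 0, 0, 5],
  [-9.5, 0, -0.5, 0, 5],
  [-12, 0, -0.5, 0, 5],
  [-14.5, 0, -0.5, 0, 5],
  [-17, 0, -0.5, 0, 5],
  [-19.5, 0, -0.5, 0, 5],
  [-22, 0, -0.5, 0, 5],
  [-24.5, 0, -0.5, 0, 5],
  [-27, 0, -0.5, 0, 5],
  [-29.5, 0, -0.5, 0, 5],
  [-32, 0, -0.5, 0, 5],
  [-34.5, 0, -0.5, 0, 5],
  [-37, 0, -0.5, 0, 5],
  [-39, 0, -0.5, 0, 5],
  [-41, 0, -0.5, 0, 5],
  [-42, 0, -0.5, 0, 5],
  [-42, 0, -0.5, 0, 5],
  [-42, 0, -0.5, 0, 5],
])

```text
time: 13.75
tool_pos: [0.4942, 0.0284, 0.0933]
tcp_rot: [3.118, 0.384, 0.0]
wrist_force: [0.6, 0.7, -2.1]
width: 0.175
```

```bash
python3 - <<'E'
from h import *
lgoal(B,yaw=14);lgoal([.5548,.135],yaw=14); print(bot.read_state()['width'])
c=cam('wrist'); save(c,'wrist7',s=1.5)
E
```

```text
lens now [0.5767 0.0486 0.0859]
t 13.75 yaw now 14.04 shift [-1.3  0.6  0.1] turn 0.04 tilt 0.01
lens now [0.5767 0.0486 0.0859]
t 13.75 yaw now 14.04 shift [ -0.3 -89.2   0.1] turn 0.04 tilt 0.01
0.1754963803356096
```

View pics/wrist7.png

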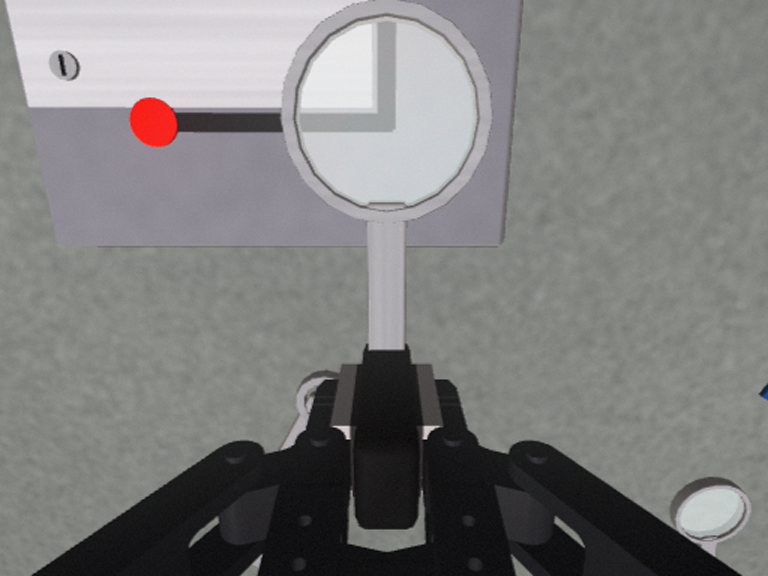

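Wrist7 shows the bend at (387,121), centred in the lens. The red dot is at (153,122). I move along the second leg, tool −y.

move_arm([
  [0, -1, 0, 0, 5],
  [0, -3, 0, 0, 5],
  [0, -5, 0, 0, 5],
  [0, -7.5, 0, 0, 5],
  [0, -10, 0, 0, 5],
  [0, -12.5, 0, 0, 5],
  [0, -15, 0, 0, 5],
  [0, -17.5, 0, 0, 5],
  [0, -20, 0, 0, 5],
  [0, -22.5, 0, 0, 5],
  [0, -25, 0, 0, 5],
  [0, -27.5, 0, 0, 5],
  [0, -30, 0, 0, 5],
  [0, -32.5, 0, 0, 5],
  [0, -35, 0, 0, 5],
  [0, -37.5, 0, 0, 5],
  [0, -40, 0, 0, 5],
  [0, -42.5, 0, 0, 5],
  [0, -45, 0, 0, 5],
  [0, -47, 0, 0, 5],
])

```text
time: 15.8
tool_pos: [0.4826, 0.0742, 0.0933]
tcp_rot: [-3.118, -0.384, -0.0]
wrist_force: [-0.3, -0.2, -1.2]
width: 0.179
```

```bash
python3 - <<'E'
from h import *
lgoal([.5548,.135],yaw=14); print(bot.read_state()['width'])
E
```

```text
lens now [0.5652 0.0944 0.0858]
t 15.8 yaw now 14.04 shift [ -0.2 -41.9   0.1] turn 0.04 tilt 0.0
0.17917469330923838
```

move_arm([
  [0, -2, 0, 0, 5],
  [0, -4.5, 0, 0, 5],
  [0, -7, 0, 0, 5],
  [0, -9.5, 0, 0, 5],
  [0, -12, 0, 0, 5],
  [0, -14.5, 0, 0, 5],
  [0, -17, 0, 0, 5],
  [0, -19.5, 0, 0, 5],
  [0, -22, 0, 0, 5],
  [0, -24.5, 0, 0, 5],
  [0, -27, 0, 0, 5],
  [0, -29.5, 0, 0, 5],
  [0, -32, 0, 0, 5],
  [0, -34.5, 0, 0, 5],
  [0, -37, 0, 0, 5],
  [0, -39, 0, 0, 5],
  [0, -41, 0, 0, 5],
  [0, -42, 0, 0, 5],
  [0, -42, 0, 0, 5],
  [0, -42, 0, 0, 5],
])

```text
time: 17.8
tool_pos: [0.4725, 0.1147, 0.0933]
tcp_rot: [3.118, 0.384, 0.0]
wrist_force: [0.2, 0.6, -1.6]
width: 0.181
```

```bash
python3 - <<'E'
from h import *
lgoal([.5548,.135],yaw=14); s=bot.read_state();print(s['width'],abs(s['joint_vel']).max())
c=cam('wrist'); save(c,'wrist8',s=1.5); sc=cam('scene'); save(sc,'scene8',(180,140,420,320),3)
P=cloud(c); M=R.from_rotvec(s['tcp_rot']).as_matrix(); q=(P-s['tool_pos'])@M
m=(c['depth']>0)&(q[...,0]>.058)&(q[...,0]<.13)&(abs(q[...,1])<.04)&(q[...,2]<.02)
k=q[m]; co=np.linalg.lstsq(np.c_[k[:,:2],np.ones(len(k))],k[:,2],rcond=None)[0]
print('lens tool',k.min(0),k.max(0),'plane',co,'top z world',np.median(P[m][:,2]))
E
```

```text
lens now [0.555  0.1349 0.0858]
t 17.8 yaw now 14.04 shift [-0.2 -0.2  0.1] turn 0.04 tilt 0.0
0.1805120497451967 0.002018328245547384
lens tool [ 0.05802872 -0.02896819 -0.00037515] [0.1147487  0.03066366 0.00765662] plane [-0.00590714 -0.00213468  0.0048555 ] top z world 0.08856162832716458
```

View pics/wrist8.png

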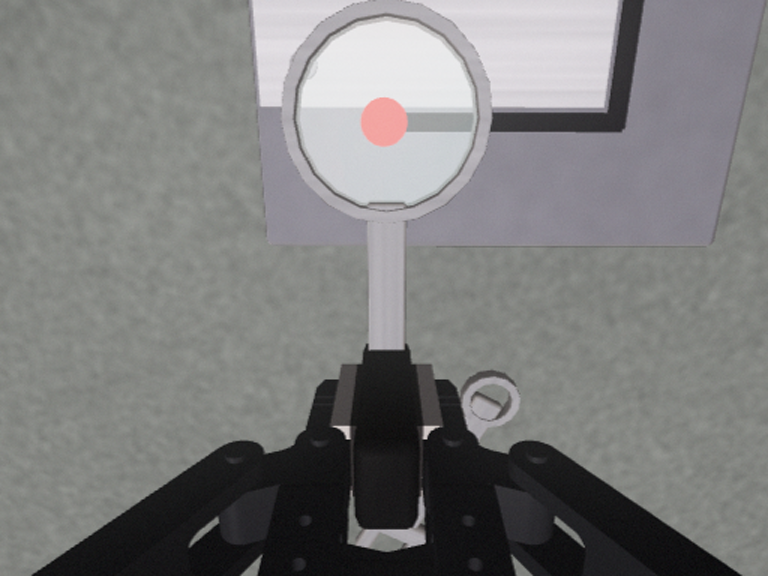

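View pics/scene8.png

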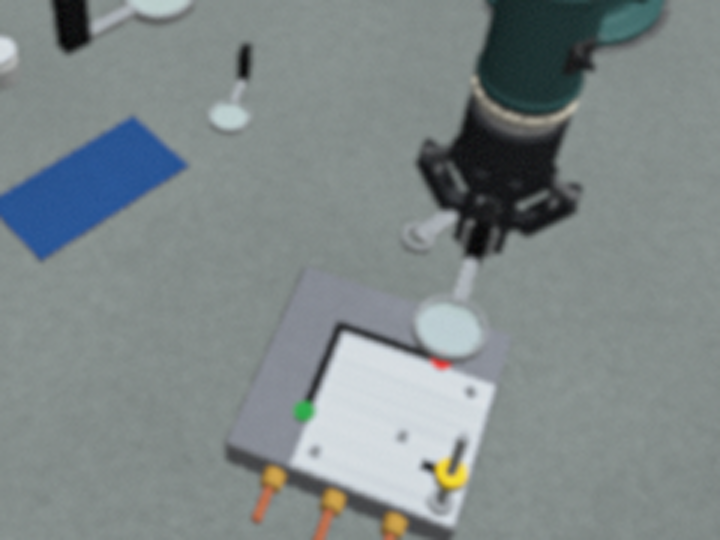

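Wrist8 shows the red dot at (384,122), centred in the lens. The lens is level and at height, the loupe is still held, and the arm is at rest. I hand the job in.

```bash
python3 -c "
from h import *
print(bot.finish_job())"
```

```text
the job is handed in; nothing more can be done
None
```

I picked up the middle-sized loupe from the blue mat and moved its lens slowly over the seam, from the green dot round the bend to the red dot. The commanded speed was about 25 mm/s. I handed the job in at about 18 s with the loupe still held over the red dot; it reports no verdict.

- **Position:** by arm pose the lens is within about 1 mm of the red dot as measured, and the last wrist picture shows the dot centred in the lens.
- **Height:** the lens centre is at z = 0.0858 m. I put the collar centre at about 0.0855 m, taken from its top face at about 0.0905 m.
- **Level and grip:** lens tilt is about 0.006 rad and the grip was steady (gripper opening 0.18), with the arm at rest.
- **Other objects:** the loupe was kept well clear of the block, post and collar. The path stayed clear of the jar, can and wrench, but I did not re-measure where they are.
- **Disagreement between cameras:** the three cameras differed by 2–3 mm on the dot positions. I went mainly by the wrist camera, and the views through the lens at the green dot, bend and red dot agreed with it.

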